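# Take the used carbon filter out of the desktop fume filter unit

### The job

The carbon filter in the desktop fume filter unit is used up and has to come out: stand the brown bottle that was left on its lid upright in the white bottle tray with the other bottles, turn both red wing latches a quarter turn anticlockwise, and swing the lid up until it stands open by itself. Lift the filter out by its green handle, lay it flat in the yellow waste tray, set both down gently, and leave the lid standing open for the new filter. Do not tip the brown bottle or knock or shift any of the other glassware and bottles.

Things in the scene. Friction and masses are not known exactly. Their poses are not given: they have to be found in the camera images.
- filter_unit: white steel case of the fume filter unit, fixed, 240 (x) x 320 (y) x 125 mm high, walls 5 mm. Origin under its centre on the bench; -x side is the front, z up. Lid shut: slab x -135 to +117, y +-161, z 129 to 139 mm, overhanging the front wall by 15 mm; hinge along y at x = 120, z = 127. Latch axes at x = -85, y = +115 (left), -115 (right). Behind it a pipe stub sticks out 45 mm
- lid (a joint): lid angle, 0 = shut, grows as it swings up and back, 1.57 = upright, stop 1.75. Spring-balanced: with both latches turned and nothing on it, it rises by itself to about 0.4 to 0.5 and stops; from there it moves with about 0.5 N at its edge and stays about where it is left; beyond about 1.4 it drifts on to the stop. While a latch is shut it cannot rise
- lid_hinge (a point): midpoint of the lid's hinge line; its x and y axes are those of the lid (x from the front edge to the hinge, y along the hinge)
- lid_lip (a point): middle of the lid's free front edge at its underside, 255 mm from the hinge line; the lid is 10 mm thick
- filter_bay (a point): centre of the filter bay's floor inside the case (12 mm above the bench): bay 160 (x) x 130 (y) mm between aluminium guides 45 mm high, axes as the unit. On its +y side is a dark blower housing, its top 72 mm above the bench
- latch_left (a joint): angle of the left (+y) latch: 0 = shut, wing in line with the unit's x axis; grows anticlockwise seen from above; the cam is clear of its keeper from about 1.1 rad; stop at 1.57 (wing along y). Needs about 2 to 3 N pushed sideways at the wing's end; stays where it is left
- latch_right (a joint): the same for the right (-y) latch; it also opens anticlockwise
- latch_left_wing (a point): centre of the top of the left red wing, on its turning axis: a bar 64 long x 10 wide x 20 mm high on a round boss, its top 27 mm and its underside 7 mm above the lid's top. Its x axis is along the wing; the end towards the front has a white mark on top
- latch_right_wing (a point): the same for the right latch
- filter: used carbon filter cassette, a black box 150 (x) x 120 (y) x 45 mm with a green bar handle along its x axis, loose in the filter bay, 0.3 to 0.6 kg. Origin under its centre, z up
- filter_handle (a point): centre of the green handle bar: 100 long (filter x) x 12 wide (filter y) x 16 mm high, 81 mm above the filter's underside; below the bar is a free gap of 28 mm between two end posts
- waste_tray: yellow plastic tray, fixed, 225 (x) x 175 (y) x 35 mm high, walls and floor 5 mm thick, empty. Origin under its centre, z up. It may stand left or right of the unit
- bottle_tray: white plastic tray of the same size and make, fixed, on the other side of the unit, with two clear bottles standing in it. Origin under its centre, z up
- brown_bottle: brown glass bottle standing on the lid, 60 mm diameter x 130 mm high; straight up to 78 mm, then a shoulder to a neck; black cap 38 mm diameter from 106 to 130 mm; 0.2 to 0.4 kg. Origin under its centre, z up
- clear_bottle_a: clear glass bottle with a blue cap, same shape and size as the brown one, in the bottle tray; leave it alone. Origin under its centre
- clear_bottle_b: second clear bottle, the same; leave it alone
- flask: conical flask, 80 mm diameter at the foot, 118 mm high, in front of the unit to one side; leave it alone. Origin under its centre
- beaker: glass beaker, 68 mm diameter, 90 mm high, in front of the unit to the other side; leave it alone. Origin under its centre
- wash_bottle: white wash bottle with a red cap, 68 mm diameter, 142 mm high to the cap's top plus a thin bent spout to 183 mm, behind one of the trays; leave it alone. Origin under its centre
- white_jar: white plastic jar with a blue cap, 68 mm diameter, 94 mm high, behind one of the trays; leave it alone. Origin under its centre

How it is judged:
By the outcome, as a careful person would: the job done as asked, in the order asked, and still so for the second after the job is handed in, with the robot touching nothing.
It also fails if it takes over 72 s, if anything falls off the work surface, if the arm or the gripper's body presses on something with over 40 N, if the wrist force passes 120 N, or if a joint passes its speed limit or range.

### The arm

A 7-joint arm with a two-finger parallel gripper is mounted at the origin on the work surface. World frame = base frame: x ahead of the robot, y to its left, z up, the work surface at z = 0. Lengths are in m, angles in rad, forces in N, time in s.
With the tool pointing down it reaches from about 0.425 to 0.95 m from the base axis. Payload 4.7 kg.
Tool frame: the origin (TCP) lies between the finger pads; the fingertips stand 25 mm ahead of it and the grasp point (between the pads) lies 6 mm ahead of it; x points along the fingers, z is the direction in which the jaws open and shut, and the axes are right-handed (so a half turn about x gives the same grasp; the last joint's range is limited). The gripper opens to 85 mm and grips with 20 to 120 N. Pads are 22 mm wide; open, the fingers measure 114 mm over their backs; the gripper's body (76 mm by 85 mm) begins 54 mm behind the grasp point. The pads swing forward as they close: fully open they stand 13 mm farther back than shut.
Start: joints at [1.152, 0.469, -0.049, 1.532, 0.024, 1.141, -0.082], TCP at [0.257, -0.624, 0.256] pointing down, gripper open.
Joint ranges: [-2.59, 2.59], [-0.33, 1.99], [-1.39, 1.29], [0.1, 2.45], [-1.04, 4.18], [0.21, 1.99], [-2.66, 2.66]. Speed limits (rad/s): [2.57, 2.57, 3.14, 3.14, 3.14, 3.14, 3.14].

### API

Orientations are given as a 3x3 rotation matrix whose columns are the frame's x, y, z axes.
In Python, from rig import * gives the robot as it stands. Calls block until the motion is done:
- movep(position, orientation): joint-space move of the TCP to a pose.
- move_l(position, attitude=None, feed=0.15, until_force=None): straight line of the TCP; attitude=None keeps the orientation; feed is the mean speed in m/s. With until_force (N) it stops when the force on the tool has changed by that much, and returns True; else False.
- move_joints(angles): joint-space move.
- command_gripper(opening, newtons=None): finger opening in m; newtons is the grip in N (None keeps the last); returns when the fingers have stopped.
- sleep(seconds).
- inverse_kinematics(position, orientation): joint angles nearest the present ones, or None.
- sense(): the state.
- camera(name): name is "scene" or "top"; returns (picture, depth): 480x640x3 uint8, red, green, blue; 480x640 float32, m along the optical axis (not along the pixel's ray), 0 where there is no reading.
- camera_params(name): a dict with "K" (3x3 intrinsics, pixels), "position" and "rotation" of the camera in the world. Camera axes: x right, y down, z forward; pixel columns grow to the right and rows downward; lengths in m; the calibration is good to about 2 mm. A picture is of the moment at which its call begins. camera_params takes no time and is no camera call.
A pose or a line that the arm cannot do raises Unreachable and nothing moves.
- finish_job(): hands the job in, once; it reports no verdict.
The state is a dict: "time_s": time; "joint_pos": joint angles; "qd": joint speeds; "joint_efforts": joint torques, N m; "position": TCP position; "tcp_rot": TCP orientation; "wrist_force": force on the tool from outside, world axes, zero at the start; "ft_torque": the same for the moment, N m; "finger_gap": finger opening in m.
Only numpy, scipy, OpenCV 4.12 (cv2) and the standard library are available. Lean on these libraries where they do the work, as an engineer would, in place of code of your own. Each camera call takes 0.05 s, during which the arm holds its last target. There are 200 camera calls.

## Working session

There is one attempt and no reset: what is moved stays moved. The work goes in short steps, each a Python script; the robot and the scene stay as the last script left them, time stands still between calls to the robot, and variables do not carry over. Pictures are saved under pics/ and viewed, about 8 in all and at most 12, crops included, and the job is handed in when it is done.

```bash
ls; mkdir -p pics
python3 - <<'E'
from rig import *
import cv2, numpy as np
for n in ("scene","top"):
    im,d=camera(n); p=camera_params(n); np.savez(f"{n}0.npz",im=im,d=d,**p)
    cv2.imwrite(f"pics/{n}0.png",im[:,:,::-1]); print(n,p)
s=sense(); print(s)
E
```

```text
pics
scene {'K': array([[509.63698506,   0.        , 307.28838608],
       [  0.        , 509.63698506, 238.82903437],
       [  0.        ,   0.        ,   1.        ]]), 'position': array([1.54597857, 0.08687468, 0.96300663]), 'rotation': array([[-0.06229587,  0.65623914, -0.75197701],
       [ 0.99791734,  0.02831791, -0.05795764],
       [-0.01673965, -0.75402141, -0.6566365 ]])}
top {'K': array([[557.62285068,   0.        , 328.20026243],
       [  0.        , 557.62285068, 243.67290646],
       [  0.        ,   0.        ,   1.        ]]), 'position': array([ 0.31868022, -0.00989214,  1.27302584]), 'rotation': array([[-0.01287106, -0.98171568,  0.18991749],
       [-0.99949301,  0.01816298,  0.02615004],
       [-0.02912137, -0.18948462, -0.98145174]])}
{'time_s': 0.1, 'joint_pos': array([ 1.15209904,  0.46938837, -0.04861305,  1.53357126,  0.02408131,
        1.14098117, -0.082313  ]), 'qd': array([-0.00057252, -0.00101826, -0.0015571 , -0.00553374, -0.00058567,
        0.00093704, -0.0012708 ]), 'joint_efforts': array([ 1.96070090e-03, -5.11515749e+01, -4.67151403e-02, -2.38391733e+01,
        1.07423746e-02,  4.36108458e-03, -1.22306415e-05]), 'position': array([ 0.25634918, -0.62391451,  0.25534912]), 'tcp_rot': array([[-7.02605266e-04,  9.24976868e-01,  3.80022763e-01],
       [ 1.61757352e-03,  3.80023410e-01, -9.24975454e-01],
       [-9.99998445e-01, -3.51778670e-05, -1.76322454e-03]]), 'wrist_force': array([-0.64370652,  0.23333269, -0.36132357]), 'ft_torque': array([0.02641944, 0.01146985, 0.01420752]), 'finger_gap': 0.08546978991310257}
```

View pics/top0.png

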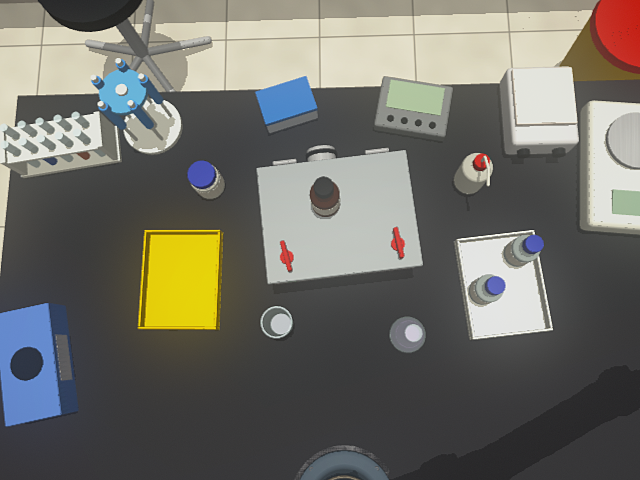

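View pics/scene0.png

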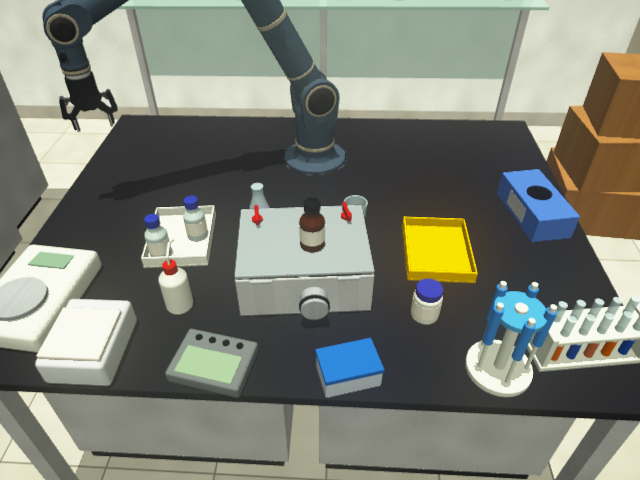

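The top view has the lid corners near (257,168), (406,151), (422,266) and (268,283). The wings are at (287,256) and (398,243), and the brown cap is at (323,187). The yellow tray is on the left (+y) and the white tray on the right, with clear caps at (532,244) and (495,287). The beaker is at (277,322) and the flask at (408,334).

```bash
cat > vis.py <<'E'
import numpy as np, cv2
def ray(p,uv,z):
    uv=np.atleast_2d(uv).astype(float)
    r=np.c_[uv,np.ones(len(uv))]@np.linalg.inv(p["K"]).T@p["rotation"].T
    return p["position"]+r*((z-p["position"][2])/r[:,2])[:,None]
def proj(p,X):
    c=(np.atleast_2d(X)-p["position"])@p["rotation"]; q=c@p["K"].T
    return q[:,:2]/q[:,2:]
def cloud(p,d):
    v,u=np.mgrid[:480,:640]
    return (np.stack([u*d,v*d,d],-1)@np.linalg.inv(p["K"]).T)@p["rotation"].T+p["position"]
def blobs(m,amin=40):
    n,l,s,c=cv2.connectedComponentsWithStats(m.astype(np.uint8))
    return [(l==i) for i in range(1,n) if s[i,4]>=amin]
def rect(P):  # centre, size, yaw of min-area rect of xy points (m)
    (c,s,a)=cv2.minAreaRect((P[:,:2]*1000).astype(np.float32)); return np.array(c)/1000,np.array(s)/1000,a
E
python3 - <<'E'
from vis import *
np.set_printoptions(precision=4,suppress=True)
T=dict(np.load("top0.npz")); S=dict(np.load("scene0.npz"))
for nm,p in (("top",T),("scene",S)):
    h=cv2.cvtColor(p["im"],cv2.COLOR_RGB2HSV); H,Sa,V=[h[...,i].astype(int) for i in range(3)]
    W=cloud(p,p["d"]); ok=p["d"]>0; print(nm)
    uvs=lambda m: np.argwhere(m)[:,::-1]
    red=((H<6)|(H>174))&(Sa>150)&(V>120)&(W[...,0]<.85)&(W[...,0]>.4)
    for b in blobs(red): print("red",len(uvs(b)),uvs(b).mean(0),"z",np.median(W[b][:,2]),rect(ray(p,uvs(b&(W[...,2]>.16)),.166)) if (b&(W[...,2]>.16)).sum()>5 else None)
    yel=(H>20)&(H<35)&(Sa>180)&(V>80)
    for b in blobs(yel,500): print("yellow",rect(ray(p,uvs(b),.035)))
    blue=(H>112)&(H<128)&(Sa>120)&(V>60)
    for b in blobs(blue,60):
        print("blue",len(uvs(b)),uvs(b).mean(0),"xyz med",np.median(W[b],0),"zmax",W[b][:,2].max())
    lid=ok&(abs(W[...,2]-.139)<.006)&(abs(W[...,1])<.3)&(W[...,0]>.35)&(W[...,0]<.9)
    b=max(blobs(lid),key=lambda b:b.sum()); print("lid",rect(W[b]),np.median(W[b][:,2]))
    tr=ok&(abs(W[...,2]-.035)<.004)&(W[...,1]<-.2)&(W[...,1]>-.6)&(Sa<60)&(V>120)
    print("wtray",rect(W[tr]),tr.sum())
    tr=ok&(abs(W[...,2]-.035)<.004)&yel
    print("ytray",rect(W[tr]),tr.sum())
    # tops: brown cap, clear caps
    for z in (.269,.135):
        m=ok&(abs(W[...,2]-z)<.004)&(W[...,0]>.4)&(W[...,0]<.8)&(abs(W[...,1])<.55)
        for b in blobs(m,15): print("top z",z,b.sum(),W[b].mean(0),rect(W[b])[1])
    for nm2,(x0,x1,y0,y1) in dict(beaker=(.35,.5,.05,.2),flask=(.35,.5,-.25,-.1)).items():
        m=ok&(W[...,2]>.015)&(W[...,0]>x0)&(W[...,0]<x1)&(W[...,1]>y0)&(W[...,1]<y1)
        if m.sum()>10: print(nm2,m.sum(),W[m].min(0),W[m].max(0))
E
```

```text
top
red 122 [480.5164 160.459 ] z 0.1434939716225444 None
red 134 [398.9328 241.8507] z 0.16585697881581685 (array([ 0.5348, -0.1228]), array([0.0606, 0.0092]), 10.700831413269043)
red 40 [393.525 244.1  ] z 0.14739674549952786 None
red 199 [285.804  255.8593] z 0.1649175507843028 (array([0.5108, 0.1057]), array([0.0619, 0.0098]), 16.465829849243164)
yellow (array([0.4842, 0.3568]), array([0.1827, 0.2247]), 89.07438659667969)
blue 569 [200.8506 173.4886] xyz med [0.7104 0.3023 0.0948] zmax 1.273025835366367
blue 240 [534.2625 243.0458] xyz med [ 0.5321 -0.4034  0.1361] zmax 0.14156742782745613
blue 231 [495.8268 284.8571] xyz med [ 0.447  -0.3186  0.1362] zmax 1.273025835366367
lid (array([ 0.6043, -0.0002]), array([0.264 , 0.3223]), 5.902551174163818) 0.13988847660540038
wtray (array([ 0.6293, -0.3308]), array([0.3853, 0.5767]), 78.10598754882812) 1755
ytray (array([0.4857, 0.3592]), array([0.1768, 0.2233]), 89.1456527709961) 695
top z 0.269 297 [0.6231 0.0244 0.2697] [0.0356 0.0376]
top z 0.135 135 [ 0.7319 -0.0818  0.1356] [0.04   0.0598]
top z 0.135 23 [ 0.7303 -0.138   0.1379] [
[... 5403 characters left out ...]
.1073 0.1375] [0.1875 0.1112]
top z 0.135 25 [0.545  0.1303 0.1379] [0.0491 0.0091]
top z 0.135 67 [0.6409 0.1529 0.1377] [0.0316 0.0464]
top z 0.135 56 [ 0.6733 -0.1417  0.1379] [0.0209 0.0631]
top z 0.135 41 [0.657  0.0398 0.1379] [0.0228 0.0392]
top z 0.135 46 [ 0.6769 -0.0653  0.1378] [0.0314 0.0259]
top z 0.135 63 [0.6872 0.0408 0.1378] [0.0285 0.0445]
top z 0.135 34 [ 0.7192 -0.2982  0.1356] [0.0116 0.0293]
top z 0.135 15 [0.7017 0.0566 0.1381] [0.0107 0.0134]
top z 0.135 37 [0.721  0.1202 0.1328] [0.0079 0.0412]
top z 0.135 43 [ 0.7415 -0.0819  0.1325] [0.01   0.0482]
beaker 510 [0.3502 0.0503 0.037 ] [0.4998 0.1692 0.1694]
flask 378 [ 0.35   -0.176   0.0417] [ 0.4998 -0.1004  0.1434]
```

```bash
cat > rob.py <<'E'
from rig import *
from vis import *
np.set_printoptions(precision=4,suppress=True)
U=np.array([.609,.002]); YAW=.101
def uw(x,y,U=U,a=YAW):  # unit frame xy -> world
    return U+np.array([x*np.cos(a)-y*np.sin(a),x*np.sin(a)+y*np.cos(a)])
def down(a,pitch=0):
    x=np.array([0,0,-1.]); z=np.array([np.cos(a),np.sin(a),0]); return np.c_[x,np.cross(z,x),z]
def snap(n):
    im,d=camera(n); p=camera_params(n); p.update(im=im,d=d); return p
def st(t=""):
    s=sense(); print(t,"t=%.1f"%s["time_s"],s["position"],"F",s["wrist_force"],"gap %.4f"%s["finger_gap"])
E
python3 - <<'E'
from rob import *
T=dict(np.load("top0.npz")); S=dict(np.load("scene0.npz"))
h=cv2.cvtColor(T["im"],cv2.COLOR_RGB2HSV); W=cloud(T,T["d"])
m=(h[...,1]<70)&(h[...,2]>130); m[:,:440]=0; m[:,570:]=0; m[:210]=0; m[350:]=0
b=max(blobs(m),key=lambda b:b.sum()); print("tray",rect(ray(T,np.argwhere(b)[:,::-1],.035)))
b2=b&(abs(W[...,2]-.035)<.006); print(rect(W[b2]))
q0=sense()["joint_pos"]; tests={}
L,Rr=uw(-.085,.115),uw(-.085,-.115); print("latches",L,Rr)
for n,(xy,z) in dict(bot=((.624,.026),.262),botplace=((.535,-.315),.13),L=(L,.172),R=(Rr,.172),lip0=(uw(-.16,0),.23),lip1=(uw(.08,0),.40),lip2=(uw(.11,0),.40),filt=(uw(0,0),.1),waste=((.485,.359),.092)).items():
    for a in np.arange(-np.pi,np.pi,np.pi/4):
        q=inverse_kinematics([*xy,z],down(a+YAW)); 
        if q is not None: print(n,"%.2f"%a,"j7 %.2f"%q[6],np.round(q[:6],2))
E
```

```text
tray (array([ 0.4621, -0.3646]), array([0.2248, 0.1787]), 5.759829998016357)
(array([ 0.4625, -0.3641]), array([0.2255, 0.1765]), 5.706371307373047)
latches [0.5128 0.1078] [ 0.536 -0.121]
bot -3.14 j7 -2.63 [-0.84  0.59  1.11  1.7  -0.56  1.22]
bot -2.36 j7 -2.48 [ 0.12  0.4  -0.31  1.64  0.13  1.12]
bot -1.57 j7 -1.76 [ 0.23  0.42 -0.47  1.63  0.2   1.13]
bot -0.79 j7 -1.03 [ 0.32  0.45 -0.6   1.63  0.27  1.15]
bot 0.00 j7 -0.29 [ 0.4   0.47 -0.71  1.62  0.33  1.17]
bot 0.79 j7 0.46 [ 0.45  0.5  -0.8   1.62  0.38  1.18]
bot 1.57 j7 1.22 [ 0.48  0.52 -0.85  1.62  0.41  1.2 ]
bot 2.36 j7 1.83 [ 0.65  0.66 -1.18  1.61  0.63  1.3 ]
botplace -3.14 j7 -2.45 [ 0.3   0.52  0.22  1.8  -0.14  0.84]
botplace -2.36 j7 -1.76 [ 0.42  0.51  0.06  1.79 -0.04  0.84]
botplace -1.57 j7 -1.06 [ 0.54  0.51 -0.1   1.78  0.07  0.85]
botplace -0.79 j7 -0.36 [ 0.65  0.53 -0.25  1.78  0.16  0.86]
botplace 0.00 j7 0.34 [ 0.75  0.55 -0.4   1.77  0.26  0.88]
botplace 0.79 j7 1.04 [ 0.86  0.57 -0.55  1.76  0.37  0.91]
botplace 1.57 j7 1.74 [ 0.96  0.62 -0.7   1.76  0.48  0.95]
botplace 2.36 j7 2.23 [ 1.22  0.85
[... 2425 characters left out ...]
.33  0.82]
filt 0.00 j7 -0.36 [ 0.38  0.62 -0.62  1.81  0.46  0.86]
filt 0.79 j7 0.35 [ 0.45  0.66 -0.74  1.8   0.55  0.9 ]
filt 1.57 j7 1.13 [ 0.46  0.66 -0.75  1.8   0.56  0.9 ]
filt 2.36 j7 1.65 [ 0.69  0.88 -1.18  1.79  0.91  1.13]
waste -3.14 j7 1.79 [ 0.06  0.89 -1.18  1.81  0.93  1.12]
waste -2.36 j7 -2.46 [-1.22  0.64  0.72  1.88 -0.56  0.83]
waste -1.57 j7 -2.64 [-0.19  0.65 -0.72  1.82  0.55  0.88]
waste -0.79 j7 -1.82 [-0.23  0.63 -0.66  1.82  0.5   0.86]
waste 0.00 j7 -1.22 [-0.05  0.75 -0.96  1.81  0.74  0.98]
waste 0.79 j7 -0.47 [-0.02  0.78 -1.01  1.81  0.78  1.01]
waste 1.57 j7 0.30 [-0.    0.8  -1.05  1.81  0.81  1.03]
waste 2.36 j7 1.00 [ 0.06  0.89 -1.18  1.81  0.93  1.12]
```

```bash
cat >> rob.py <<'E'
D0=down(YAW)
E
python3 - <<'E'
from rob import *
p=sense()["position"]; B=[.624,.026]; P=[.4086,-.4079]
move_l([*p[:2],.36],feed=.3)
movep([*B,.34],D0); st("above")
move_l([*B,.262],feed=.1); 
command_gripper(.02,40); st("grip")
move_l([*B,.34],feed=.12); st("lift")
t=snap("top"); cv2.imwrite("pics/top1.png",t["im"][:,:,::-1])
move_l([*P,.34],feed=.25)
move_l([*P,.15],feed=.2)
print(move_l([*P,.12],feed=.03,until_force=3)); st("down")
E
```

```text
above t=3.2 [0.6242 0.0245 0.3398] F [-0.2442 -0.314   0.7385] gap 0.0856
grip t=4.7 [0.6239 0.026  0.2625] F [-1.4687 -0.191   3.6588] gap 0.0370
lift t=5.5 [0.6235 0.0257 0.3388] F [-1.1427 -0.6957 -3.1323] gap 0.0368
True
down t=9.4 [ 0.4084 -0.408   0.1285] F [-1.3438 -0.1372  4.7713] gap 0.0371
```

Run:
```python
from rob import *
P=[.4084,-.408]
command_gripper(.065); sleep(.1)
move_l([*P,.25],feed=.15); st("free")
L=uw(-.085,.115); up=uw(-.085,.115)
movep([*uw(-.085,0),.30],down(YAW-np.pi/2+.08+np.pi))
t=snap("top"); s=snap("scene")
cv2.imwrite("pics/c2.png",np.hstack([t["im"][150:380,230:580],s["im"][150:380,100:420]])[:,:,::-1])
W=cloud(t,t["d"])
for z in (.135,):
    m=(abs(W[...,2]-z)<.004)&(W[...,0]>.35)&(W[...,0]<.7)&(W[...,1]<-.25)&(W[...,1]>-.5)
    for b in blobs(m,60): print(W[b].mean(0),rect(W[b])[1])
for p in (t,s):
    W=cloud(p,p["d"]); h=cv2.cvtColor(p["im"],cv2.COLOR_RGB2HSV)
    red=((h[...,0]<6)|(h[...,0]>174))&(h[...,1]>140)&(W[...,2]>.160)&(W[...,2]<.172)&(abs(W[...,1])<.2)
    for b in blobs(red,25):
        P=W[b][:,:2]; c=P.mean(0); u=np.linalg.svd(P-c)[2][0]; print("wing",b.sum(),c,np.degrees(np.arctan(u[1]/u[0])),rect(P)[1])
st()
```

```text
free t=10.9 [ 0.4078 -0.4077  0.249 ] F [-0.2726 -0.4932  0.2436] gap 0.0652
[ 0.5318 -0.403   0.1358] [0.0367 0.0375]
[ 0.4474 -0.3192  0.1354] [0.0365 0.0368]
[ 0.4089 -0.4084  0.1356] [0.0368 0.0365]
wing 133 [0.5105 0.1058] 15.283455934640356 [0.0628 0.0097]
wing 65 [0.5148 0.1085] 14.655039056946604 [0.0627 0.0089]
wing 55 [ 0.5398 -0.1188] 10.520996514776915 [0.0606 0.0079]
 t=12.5 [ 0.5245 -0.0082  0.2996] F [ 0.3968  1.314  -0.3326] gap 0.0645
```

View pics/c2.png

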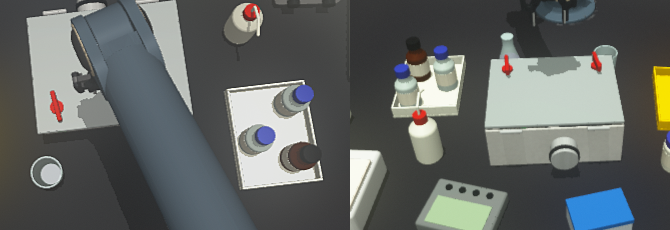

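The brown bottle stands in the tray at (0.409,-0.408), and the two clear bottles have not moved. The wings head 15° (left) and 10.6° (right). I'll turn the left latch first.

```bash
cat >> rob.py <<'E'
def turn(c,a0,n=5):
    c=list(c); a1=YAW+.02
    movep([*c,.24],down(a0)); command_gripper(.024,20)
    hit=move_l([*c,.173],feed=.1,until_force=8); st("down %s"%hit)
    if hit: return
    command_gripper(.014); st("narrow")
    for a in np.linspace(a0,a1,n+1)[1:]: movep([*c,.173],down(a))
    st("turned"); command_gripper(0.0,20); st("squeeze")
    command_gripper(.05); st("open")
E
python3 - <<'E'
from rob import *
c=[.5127,.1072]
movep([*c,.28],down(np.radians(15-90)))
turn(c,np.radians(15-90))
move_l([*c,.25],feed=.2); st()
movep([.54,-.0,.28],down(np.radians(10.6-90)))
s=snap("scene"); W=cloud(s,s["d"]); h=cv2.cvtColor(s["im"],cv2.COLOR_RGB2HSV)
red=((h[...,0]<6)|(h[...,0]>174))&(h[...,1]>140)&(W[...,2]>.160)&(W[...,2]<.172)&(abs(W[...,1])<.2)
for b in blobs(red,15):
        P=W[b][:,:2]; q=P.mean(0); u=np.linalg.svd(P-q)[2][0]; print("wing",b.sum(),q,np.degrees(np.arctan2(u[1],u[0])),rect(P)[1])
st()
E
```

```text
down True t=16.6 [0.5114 0.1068 0.1714] F [ 0.082  -1.0182  4.7525] gap 0.0241
 t=17.1 [0.5122 0.1069 0.2493] F [-0.9961  0.0279 -0.5324] gap 0.0240
wing 59 [0.514  0.1085] 14.552186565791645 [0.0635 0.0091]
wing 56 [ 0.5398 -0.1188] 10.764935852289607 [0.0642 0.008 ]
 t=17.7 [0.5392 0.0002 0.2785] F [-0.3159 -0.1512  0.0813] gap 0.0240
```

```bash
sed -i 's/\.173/.179/g; s/until_force=8/until_force=12/' rob.py
python3 - <<'E'
from rob import *
c=[.5127,.1072]
movep([*c,.26],down(np.radians(15-90)))
turn(c,np.radians(15-90))
move_l([*c,.25],feed=.2); st()
movep([.54,-.0,.28],down(np.radians(10.6-90)))
s=snap("scene"); W=cloud(s,s["d"]); h=cv2.cvtColor(s["im"],cv2.COLOR_RGB2HSV)
red=((h[...,0]<6)|(h[...,0]>174))&(h[...,1]>140)&(W[...,2]>.160)&(W[...,2]<.172)&(abs(W[...,1])<.2)
for b in blobs(red,15):
        P=W[b][:,:2]; q=P.mean(0); u=np.linalg.svd(P-q)[2][0]; print("wing",b.sum(),q,np.degrees(np.arctan2(u[1],u[0])),rect(P)[1])
st()
E
```

```text
down False t=19.5 [0.5131 0.1074 0.1794] F [ 0.3551 -0.7127 -0.0198] gap 0.0239
narrow t=19.7 [0.513  0.1081 0.1798] F [-0.2561  2.101   1.2508] gap 0.0140
turned t=21.5 [0.5108 0.1081 0.1788] F [-4.3183  2.6565  1.4431] gap 0.0139
squeeze t=21.7 [0.5092 0.1079 0.1788] F [-8.744   1.3849  5.4456] gap 0.0096
open t=22.2 [0.513  0.107  0.1791] F [0.4068 0.4013 0.9427] gap 0.0500
 t=22.7 [0.5126 0.1069 0.25  ] F [-0.3191 -0.5077 -0.3311] gap 0.0499
wing 53 [ 0.5392 -0.1189] 10.756987800175278 [0.0596 0.008 ]
wing 77 [0.5125 0.1084] 95.73414779878948 [0.0122 0.0613]
 t=23.8 [0.5395 0.0007 0.2792] F [-0.204  -0.4773  0.2895] gap 0.0498
```

Run:
```python
from rob import *
c=[.5345,-.1208]; a=np.radians(10.6-90)
movep([*c,.26],down(a))
turn(c,a)
command_gripper(.085); st("wide")
move_l([*(np.array(c)-[.03,0]),.36],feed=.2); st("up")
command_gripper(0,20)
movep([*uw(-.20,0),.36],D0); sleep(.3)
s=snap("scene"); t=snap("top")
cv2.imwrite("pics/c3.png",np.hstack([s["im"][100:380,120:520],t["im"][100:380,200:560]])[:,:,::-1])
W=cloud(t,t["d"]); d=(W[...,:2]-U)@np.array([[np.cos(YAW),-np.sin(YAW)],[np.sin(YAW),np.cos(YAW)]])
m=(abs(d[...,1])<.15)&(d[...,0]<.1)&(d[...,0]>-.12)&(W[...,2]>.13)&(W[...,2]<.3)&(t["im"].min(-1)>110)
A=np.c_[d[m][:,0],np.ones(m.sum())]; k=np.linalg.lstsq(A,W[m][:,2],rcond=None)[0]; print("lid slope angle",np.arctan(-k[0]),m.sum(),"res",np.std(A@k-W[m][:,2]))
h=cv2.cvtColor(t["im"],cv2.COLOR_RGB2HSV)
red=((h[...,0]<6)|(h[...,0]>174))&(h[...,1]>140)&(abs(W[...,1])<.2)&(W[...,2]>.15)
for b in blobs(red,15):
        P=W[b][:,:2]; q=W[b].mean(0); u=np.linalg.svd(P-q[:2])[2][0]; print("wing",b.sum(),q,np.degrees(np.arctan2(u[1],u[0])))
st()
```

```text
down False t=25.7 [ 0.535  -0.1208  0.1794] F [ 0.2652 -0.0812  0.1398] gap 0.0238
narrow t=26.0 [ 0.5348 -0.1209  0.1796] F [ 0.635  -0.6909 -0.0321] gap 0.0140
turned t=27.8 [ 0.533  -0.1207  0.1784] F [-3.7641  3.954   2.138 ] gap 0.0138
squeeze t=28.0 [ 0.5326 -0.1213  0.1783] F [-4.2685  2.47    1.6645] gap 0.0093
open t=28.5 [ 0.5351 -0.1212  0.1793] F [0.9226 0.0599 0.4386] gap 0.0501
wide t=28.9 [ 0.5344 -0.1208  0.1789] F [0.7683 0.1825 0.7437] gap 0.0850
up t=30.0 [ 0.5039 -0.1209  0.3588] F [-0.4617 -0.2321 -0.9976] gap 0.0852
lid slope angle 0.5148136130672291 11053 res 0.0035999851047759154
wing 350 [ 0.5713 -0.1157  0.2613] 128.9887100036419
wing 348 [0.548  0.1118 0.2609] 62.1489904202833
 t=31.8 [ 0.4103 -0.0185  0.3599] F [-1.1137 -0.3146  0.6802] gap -0.0001
```

View pics/c3.png

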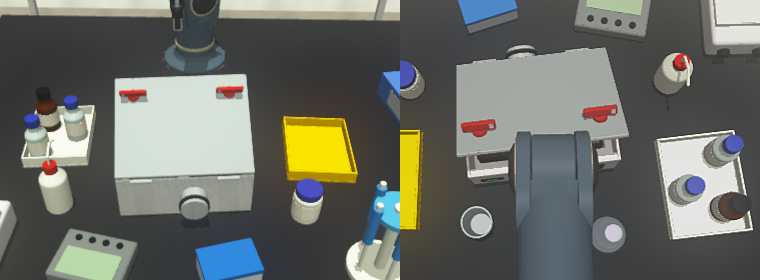

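Both wings are turned and the lid has risen to about 0.5 rad. Next I'll push its lip back along the arc.

Run:
```python
from rob import *
lip=lambda th:(.120-.255*np.cos(th),.127+.255*np.sin(th))
x,z=lip(.5)
move_l([*uw(x-.06,0),z-.005],feed=.3)
for th in np.arange(.5,1.56,.15):
    x,z=lip(th); move_l([*uw(x-.012,0),z-.005],feed=.13); F=sense()["wrist_force"]; print("%.2f"%th,F)
st("end")
x,z=lip(1.55); move_l([*uw(x-.012,0),z-.005],feed=.1)
move_l([*uw(-.06,0),.36],feed=.25)
movep([*uw(-.16,0),.36],down(YAW-np.pi/2)); command_gripper(.085); 
s=snap("scene"); t=snap("top"); np.savez("t4.npz",**t); np.savez("s4.npz",**s)
cv2.imwrite("pics/c4.png",np.hstack([s["im"][100:380,120:520],t["im"][100:380,200:560]])[:,:,::-1])
for n,p in (("s",s),("t",t)):
    W=cloud(p,p["d"]); h=cv2.cvtColor(p["im"],cv2.COLOR_RGB2HSV)
    g=(h[...,0]>40)&(h[...,0]<85)&(h[...,1]>100)&(abs(W[...,1])<.15)&(W[...,2]<.13)
    for b in blobs(g,25): print(n,"green",b.sum(),W[b].mean(0),W[b][:,2].max(),rect(ray(p,np.argwhere(b)[:,::-1],.101)))
st()
```

```text
0.50 [-22.2859  -3.2629  12.7132]
0.65 [-10.9184  -2.7275   9.3743]
0.80 [-5.3599 -0.6787  6.8486]
0.95 [-0.1877  0.1107  0.925 ]
1.10 [-0.28    0.6003  0.277 ]
1.25 [-0.2779 -0.542  -0.1556]
1.40 [-0.5849 -1.0007 -0.1941]
1.55 [-0.1109  0.223  -0.0933]
end t=36.0 [0.7103 0.0126 0.3766] F [-0.1109  0.223  -0.0933] gap -0.0001
t green 27 [ 0.6581 -0.0698  0.1004] 0.1055438113611944 (array([ 0.6583, -0.07  ]), array([0.0109, 0.009 ]), 88.77005004882812)
 t=39.1 [ 0.4498 -0.0141  0.36  ] F [-0.7511 -0.7504  0.1718] gap 0.0852
```

View pics/c4.png

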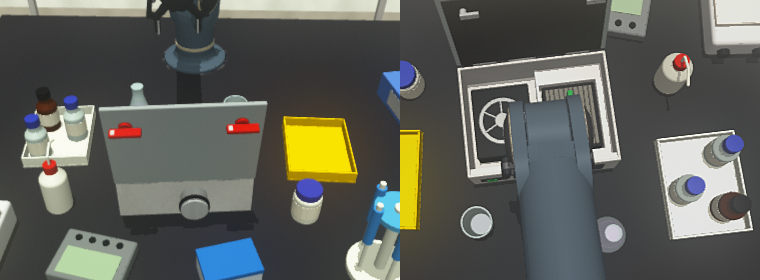

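The lid stands open. The filter is on the −y side, partly hidden by the arm, so I'll swing the arm left and look again.

Run:
```python
from rob import *
movep([.45,.2,.34],down(YAW-np.pi/2))
s=snap("scene"); t=snap("top"); np.savez("t5.npz",**t)
cv2.imwrite("pics/c5.png",cv2.resize(t["im"][100:340,220:460],None,fx=2,fy=2)[:,:,::-1])
W=cloud(t,t["d"]); h=cv2.cvtColor(t["im"],cv2.COLOR_RGB2HSV)
g=(h[...,0]>40)&(h[...,0]<85)&(h[...,1]>100)&(abs(W[...,1])<.2)&(W[...,2]<.13)
for b in blobs(g,25):
    print("green",b.sum(),W[b].mean(0))
    b=b&(W[...,2]>.095); uv=np.argwhere(b)[:,::-1]; P=ray(t,uv,.101); print(rect(P),rect(W[b]),np.median(W[b][:,2]),uv.mean(0)); u=np.linalg.svd(P[:,:2]-P[:,:2].mean(0))[2][0]; print(np.degrees(np.arctan(u[1]/u[0])))
# lid angle from scene view: upper surface (back)
W=cloud(s,s["d"]); R=np.array([[np.cos(YAW),-np.sin(YAW)],[np.sin(YAW),np.cos(YAW)]]); d=(W[...,:2]-U)@R
m=(abs(d[...,1])<.07)&(W[...,2]>.18)&(W[...,2]<.36)&(d[...,0]>.1)&(d[...,0]<.25)
k=np.polyfit(W[m][:,2],d[m][:,0],1); print("lid angle",np.pi/2+np.arctan(k[0]),m.sum())
st()
```

```text
green 243 [ 0.6147 -0.0747  0.1011]
(array([ 0.6148, -0.075 ]), array([0.0973, 0.0115]), 6.076475143432617) (array([ 0.6146, -0.0753]), array([0.0978, 0.0116]), 6.08752965927124) 0.10180941379241859 [372.375 211.444]
6.075929963906051
lid angle 1.7507156392706116 3773
 t=40.1 [0.4509 0.1979 0.3399] F [ 0.5261 -0.3125 -0.0023] gap 0.0852
```

View pics/c5.png

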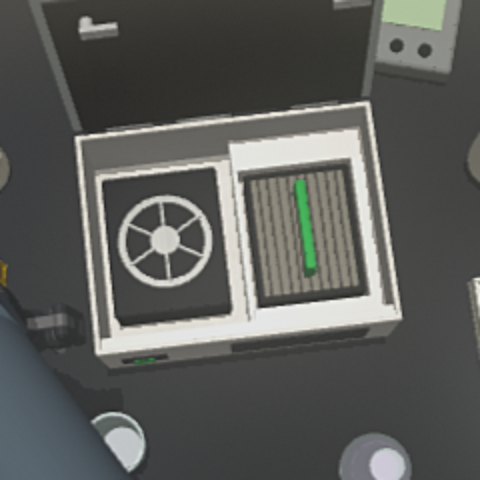

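Run:
```python
from rob import *
c=[.616,-.0745]; a=np.radians(6.07)+np.pi/2; w=[.486,.3605]; aw=np.radians(-.9)+np.pi/2
movep([*c,.22],down(a)); command_gripper(.045,80)
print(move_l([*c,.099],feed=.12,until_force=12)); st("at")
command_gripper(0,80); st("grip")
move_l([*c,.13],feed=.05); st("lift")
move_l([*c,.30],feed=.15); st("up")
z=.30
movep([.56,.15,z],down(a)) if False else move_l([*w,z],down(aw),feed=.2)
st("over")
s=snap("scene"); cv2.imwrite("pics/s6.png",s["im"][60:380,120:560][:,:,::-1])
move_l([*w,.15],feed=.15); st("low")
```

```text
False
at t=44.5 [ 0.6166 -0.0743  0.0999] F [ 0.0484  0.1169 -0.5087] gap 0.0452
grip t=44.9 [ 0.6163 -0.0732  0.0997] F [-0.0413  3.6804  2.633 ] gap 0.0102
lift t=45.7 [ 0.6158 -0.0747  0.1298] F [ 0.34   -0.4862 -5.5382] gap 0.0106
up t=47.0 [ 0.6155 -0.0748  0.2988] F [-0.7269 -0.7202 -5.9093] gap 0.0107
over t=49.4 [0.4866 0.3596 0.2999] F [ 0.6935 -0.3151 -5.3718] gap 0.0106
low t=50.6 [0.4864 0.3612 0.1512] F [ 0.7962  0.4851 -3.9146] gap 0.0107
```

View pics/s6.png

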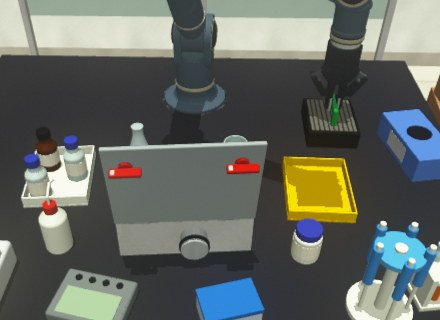

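The filter hangs level over the tray and the lid is standing open, so I'll set the filter down.

Run:
```python
from rob import *
w=[.486,.3605]
move_l([*w,.108],feed=.1)
print(move_l([*w,.085],feed=.025,until_force=3)); st("down")
command_gripper(.045); st("open")
move_l([*w,.25],feed=.15)
movep([.42,.0,.36],down(np.radians(-.9)+np.pi/2)); sleep(.2)
t=snap("top"); s=snap("scene")
cv2.imwrite("pics/t7.png",np.hstack([t["im"][100:380,120:580]])[:,:,::-1]); np.savez("t7.npz",**t)
cv2.imwrite("pics/s7.png",s["im"][60:380,120:560][:,:,::-1])
W=cloud(t,t["d"]); 
m=(abs(W[...,1]-.36)<.09)&(abs(W[...,0]-.485)<.115)&(abs(W[...,2]-.05)<.006)
print("filter top",rect(W[m]),W[m][:,2].mean(),[np.polyfit(W[m][:,i],W[m][:,2],1)[0] for i in (0,1)])
m=(abs(W[...,2]-.135)<.004)&(W[...,0]>.35)&(W[...,0]<.7)&(W[...,1]<-.25)&(W[...,1]>-.5)
for b in blobs(m,60): print("cap",W[b].mean(0))
W=cloud(s,s["d"]); R=np.array([[np.cos(YAW),-np.sin(YAW)],[np.sin(YAW),np.cos(YAW)]]); d=(W[...,:2]-U)@R
m=(abs(d[...,1])<.07)&(W[...,2]>.18)&(W[...,2]<.36)&(d[...,0]>.1)&(d[...,0]<.25)
print("lid",np.pi/2+np.arctan(np.polyfit(W[m][:,2],d[m][:,0],1)[0]))
st()
```

```text
True
down t=51.8 [0.486  0.3606 0.0927] F [-0.6313 -0.6432  5.0373] gap 0.0104
open t=52.2 [0.4852 0.359  0.0908] F [-0.5283  0.0527 -0.3575] gap 0.0450
filter top (array([0.4847, 0.3567]), array([0.1218, 0.1488]), 89.03348541259766) 0.05136903115859231 [np.float64(0.0017378819076950625), np.float64(0.0022842212956242732)]
cap [ 0.532  -0.4031  0.1358]
cap [ 0.4473 -0.3196  0.1354]
cap [ 0.4088 -0.4083  0.1358]
lid 1.750062695755303
 t=55.1 [0.4202 0.0005 0.3595] F [-0.5572  0.3371 -0.4372] gap 0.0452
```

View pics/t7.png

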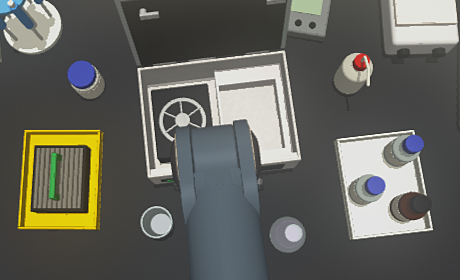

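The filter lies flat in the yellow tray, the bay is empty, the lid is open and all the glassware is where it was. I'm handing in.

```bash
python3 -c "
from rig import *
print(finish_job())"
```

```text
the job is handed in; nothing more can be done
None
```

The job is done and handed in at about 55 s, within the 72 s limit. I moved the brown bottle into the white tray, turned both latches, opened the lid, and laid the filter in the yellow tray.

**Final checks (camera):**
- **Bottles:** the brown bottle stands upright at (0.409, -0.408). The clear bottles' caps are within 1 mm of where they started.
- **Other glassware:** the beaker, flask, wash bottle and jar look unmoved in the pictures. I did not measure their positions.
- **Latches:** the left wing measured a full quarter turn. I did not measure the right wing's final angle; the jaws were turned to the same end angle, the lid came free, and the wing looks along the lid in the pictures.
- **Lid:** it stands by itself at its stop, 1.75 rad.
- **Filter:** it lies flat and centred in the tray, with its top at about 51 mm (50 expected) and a tilt of about 0.002.

**What did not go smoothly:**
- **Left latch:** my first approach stopped on a light touch of about 5 N, probably on the latch's round boss. I raised the fingers 6 mm and it worked the second time.
- **Lid push:** the fingers first met the lid's edge with about 25 N, more than it needed. This dropped away as the lid moved.

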